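Unclip the dispenser cartridge and stand it in the bowl

ROBOT

A 6-joint arm with a two-finger parallel gripper is mounted at the origin on the work surface. World frame = base frame: x ahead of the robot, y to its left, z up, the work surface at z = 0. Lengths are in m, angles in degrees, forces in N, time in s.
With the tool pointing down it reaches from about 0.275 to 0.825 m from the base axis. Payload 5.2 kg.
Tool frame: the origin (TCP) lies at the very end of the fingers, on their centre line; the grasp point (between the pads) lies 19 mm behind it; z points along the fingers, y is the direction in which the jaws open and shut (so a half turn about z gives the same grasp; the last joint's range is limited). The gripper opens to 93 mm and grips with 3 to 60 N. Pads are 15 mm wide; open, the fingers measure 128 mm over their backs; the gripper's body (75 mm by 188 mm) begins 65 mm behind the grasp point.
Start: joints at [62.636, 14.817, 87.949, -0, 77.235, -11.62], TCP at [0.149, 0.529, 0.219] pointing down, gripper open.
Joint ranges: [-179.93, 179.93], [-52.35, 119.4], [10.71, 147.94], [-69.91, 249.91], [12.55, 155.21], [-178.61, 178.61]. Speed limits (degrees/s): [147.25, 147.25, 180, 180, 180, 180].

INTERFACE

Orientations are given as a 3x3 rotation matrix whose columns are the frame's x, y, z axes.
In Python, from bench import manip, imaging gives the robot as it stands. The module is installed in compiled form; this text tells all that it offers.
- The arm moves only by the shell command python3 -m crank 'ROWS'. ROWS is JSON, a list that holds one entry, the list of rows, each a list of 5 numbers: the opening, from 0 (shut) to 1 (fully open), then the shift along the tool's x, y, z in cm, then the turn about the tool's z in degrees. In form: [[[fingers, tx, ty, tz, roll], ...]]. A call has 1 to 5 rows; each row is the pose to reach, as a shift and turn from the pose measured when the call began, along the tool's axes at that moment; what a row does not reach only later rows make up. A row lasts 1/8 s, in which the tool goes at most 62.5 mm and 10.7 degrees, less where a joint would pass 70% of its speed; a pose out of reach is approached as far as the arm can. A call with a gripper value outside its range is refused whole. The fingers move at their own pace and stop on an object; the grip force is fixed at half the most. Time passes only in rows, so rows that repeat a pose let the fingers close. It gives the time, the measured TCP pose, the force and the opening at its end, in the units of the state.
- manip.observe(): the state, without advancing time (a new reading comes with each control period).
- imaging.snapshot(name): name is "scene" or "top" or "wrist"; returns the picture (420x560x3 uint8, red, green, blue); there is no depth.
- imaging.calibration(name): a dict with "intrinsics" (3x3 intrinsics, pixels), "xyz" and "attitude" of the camera in the world. Camera axes: x right, y down, z forward; pixel columns grow to the right and rows downward; lengths in m; the calibration is good to about 2 mm. A picture is of the moment at which its call begins: read the wrist's pose just before it. calibration takes no time and is no camera call; for the wrist camera it gives the pose at the moment of the call.
- manip.job_done(): hands the job in, once; it reports no verdict.
Trained networks look in the newest picture that a camera, given by its name, has taken for a name from the list of things; names that differ only in an ending like _2 or _b are one class to them, and where a whole thing is asked for, a point or a joint stands for the part that bears it (a point fixed in the world has none). Each returns a list of dicts, best first, with "conf" (0 to 1); they miss things now and then, are a little off and sometimes report something else, mostly with a low value. They report only what shows in the picture. A call takes as long as a camera call. They do not tell look-alikes from the thing itself.
- imaging.boxes_of(query, camera): "position" ([x, y, z] in m, in the coordinates of the camera as it stood for that picture, good to about 4 mm: the middle of the surface that is visible of it).
- imaging.landmark_of(query, camera): "position" ([x, y, z] in m, in the coordinates of the camera as it stood for that picture, good to about 4 mm: a listed point, or the origin of a listed thing).
The state is a dict: "time_s": time; "q": joint angles; "qd": joint speeds; "joint_efforts": joint torques, N m; "tcp_pos": TCP position; "orientation": TCP orientation; "contact_force": force on the tool from outside, world axes, zero at the start; "moment": the same for the moment, N m; "opening": finger opening in m.
Only numpy, scipy, OpenCV 4.12 (cv2) and the standard library are available. Lean on these libraries where they do the work, as an engineer would, in place of code of your own. Each camera call takes 0.05 s, during which the arm holds its last target. There are 200 camera calls.

TASK

The dispenser's cartridge is due for a rinse. Pinch its blue snap tab inward against the thumb rest and, keeping it pressed, lift the cartridge out without straining the housing sideways or upward; then set it down gently, upright, near the middle of the steel bowl's floor and let go. Leave everything else where it stands.

Things in the scene. Friction and masses are not known exactly. Their poses are not given: they have to be found in the camera images.
- dispenser: White plastic dispenser, red lever and spout to its -x, screwed to the crate. Body 80 x 75 mm, rim 110 mm above its origin (middle of its underside, on the crate). Socket in its top 37 (x) x 39 (y) mm, centred, 50 mm deep, floor at 60 mm; a ledge on its +x side, 36 to 50 mm above the floor, holds the cartridge's hook. More than about 5 N in any direction, passed on from the cartridge's head, strains it.
- cartridge: White cartridge, 110 mm high, 36 mm wide (y), 0.11-0.23 kg, foot 29 x 36 mm; origin: underside, under the middle of the socket. Blue tab on +x, grey thumb rest on -x. Seated: axes as the dispenser's, on the socket floor, 1.5 mm side play. The rest is a flat 30 x 52 mm plate, z = 56 to 108; its face lies 21 to 43 mm behind the origin, set differently each time, not measured; firm under a squeeze.
- tab_pad (a point): Middle of the outer face of the blue snap tab: x = 17, y = 0, z = 82 mm in the cartridge's frame at rest; face 30 mm wide, z = 33 to 106. Pinched against the thumb rest it slides straight in toward -x, up to 7 mm, against a spring: 4 N at first, 11 N fully in. A hook at its foot (z = 29 to 35) reaches 5 mm past the face and clears the ledge at about 5 mm in or more; the cartridge then lifts freely.
- bowl: Stainless steel bowl, loose, 200 mm across the rim, 55 mm high, 0.45 kg; origin: middle of its underside. Flat floor 4 mm above the origin, about 118 mm across; the wall flares outward above it.
- jug: Blue plastic jug, 112 mm across, 200 mm high, handle to its +y; bystander. Origin: middle of its underside.
- pot_lid: Round aluminium pot lid with black knob, 184 mm across, 40 mm high; bystander. Origin: middle of its underside.
- salt_pot: White ceramic salt pot with blue lid, 84 mm across, 88 mm high; bystander. Origin: middle of its underside.
- mug: Terracotta mug, 80 mm across, 90 mm high; bystander. Origin: middle of its underside.
- spoon: Spoon with wooden handle and steel bowl, lying flat; bystander. Origin: middle of its underside.
- jar: Amber glass jar with brass cap, 70 mm across, 110 mm high; bystander. Origin: middle of its underside.
There are look-alikes about, which are no part of the job. What is shaped like the cartridge but red or yellow is not meant.

How it is judged (in metres and radians):
On the way, in this order (a step that is already met when the one before it is completed fails the run):
1. the tab is pressed in at least 3 mm while the cartridge is still seated (x of tab_pad in the frame of cartridge below 0.014 m and z of cartridge in the frame of dispenser below 0.066 m), for 0.1 s.
2. the cartridge is lifted clear of the dispenser (z of cartridge in the frame of dispenser above 0.112 m and contact force between the fingers and cartridge above 1 N), for 0.1 s.
At the end, for the whole second after the job is handed in: The cartridge stands upright (within 0.1 rad) and still on the bowl's floor, its origin within 50 mm of the bowl's centre, the bowl level on the crate (z of cartridge in the frame of bowl between 0.001 and 0.01 m and horizontal distance between cartridge and bowl below 0.05 m and angle between cartridge's own z axis and vertical below 0.1 rad and linear speed of cartridge below 0.02 m/s and angle between bowl's own z axis and vertical below 0.05 rad); the robot touches nothing.
It fails at once if the cartridge strains the dispenser's housing: more than 20 N in all between them (contact force between cartridge and dispenser above 20 N).
It fails at once if the fingers press on the dispenser with more than 20 N (contact force between the fingers and dispenser above 20 N).
It fails at once if the cartridge is not set down gently: more than 50 N between it and the bowl (contact force between cartridge and bowl above 50 N).
It fails at once if the bowl is pushed more than 40 mm (distance of bowl from where it was at the start of the episode above 0.04 m).
It fails at once if a bystander is moved more than 20 mm (distance of any of jug, pot_lid, salt_pot, mug, spoon, jar from where it was at the start of the episode above 0.02 m).
It also fails if it takes over 72 s, if anything falls off the work surface, if the arm or the gripper's body presses on something with over 40 N, if the wrist force passes 120 N, or if a joint passes its speed limit or range.

## Working session

There is one attempt and no reset: what is moved stays moved. The work goes in short steps, Python scripts to look and compute and a shell command to move; the robot and the scene stay as the last step left them, time stands still between calls to the robot, and variables do not carry over. Pictures are saved under pics/ and viewed, about 8 in all and at most 12, crops included, and the job is handed in when it is done.

```bash
mkdir -p pics; cat > h.py <<'E'
from bench import manip, imaging
import numpy as np, cv2
def snap(n,f=None):
    im=imaging.snapshot(n)
    if f: cv2.imwrite('pics/'+f,im[:,:,::-1])
    return im
def w(n,p):
    c=imaging.calibration(n); return np.array(c["attitude"])@np.array(p)+np.array(c["xyz"])
def find(q,n,kind='landmark'):
    c=imaging.calibration(n); K=np.array(c["intrinsics"])
    for d in (imaging.landmark_of if kind=='landmark' else imaging.boxes_of)(q,n):
        p=np.array(d["position"]); u=K@p/p[2]
        print(n,kind,q,round(d["conf"],2),w(n,p).round(4),'px',u[:2].round(0))
E
python3 - <<'E'
from h import *
a=snap('scene');b=snap('top')
cv2.imwrite('pics/s.png',a[:,:,::-1]);cv2.imwrite('pics/t.png',b[:,:,::-1])
for n in ('scene','top'):
    for q in ('dispenser','cartridge','tab_pad','bowl'): find(q,n)
s=manip.observe();print(s['tcp_pos'],np.array(s['orientation']).round(3),s['opening'],s['time_s'])
for n in ('scene','top'):print(imaging.calibration(n))
E
```

```text
scene landmark dispenser 0.63 [ 0.5704 -0.1578  0.0007] px [239. 247.]
scene landmark cartridge 0.97 [ 0.5405 -0.0285 -0.0045] px [269. 221.]
scene landmark cartridge 0.68 [ 0.5763 -0.161   0.0589] px [238. 239.]
scene landmark cartridge 0.58 [ 0.4348 -0.2363  0.0034] px [194. 229.]
scene landmark cartridge 0.55 [ 0.6867  0.4098 -0.0041] px [403. 187.]
scene landmark tab_pad 0.52 [ 0.5927 -0.1628  0.1412] px [239. 228.]
scene landmark tab_pad 0.48 [ 0.5377 -0.0483  0.0778] px [263. 208.]
scene landmark tab_pad 0.48 [ 0.4531 -0.2374  0.0811] px [193. 219.]
scene landmark tab_pad 0.3 [ 0.6663 -0.4099 -0.004 ] px [181. 319.]
scene landmark bowl 0.78 [ 0.5217  0.2354 -0.0015] px [331. 178.]
top landmark dispenser 0.58 [ 0.5726 -0.1578 -0.0022] px [327. 211.]
top landmark dispenser 0.46 [ 0.5905 -0.1599  0.1397] px [334. 202.]
top landmark cartridge 0.82 [ 0.4337 -0.2362 -0.001 ] px [354. 255.]
top landmark cartridge 0.72 [ 0.5375 -0.0274  0.0007] px [286. 223.]
top landmark cartridge 0.69 [ 0.5752 -0.1564  0.0568] px [329. 209.]
top landmark tab_pad 0.64 [ 0.4547 -0.2335  0.0834] px [357
[... 462 characters left out ...]
6],
       [  0.        , 501.61738707, 202.18441444],
       [  0.        ,   0.        ,   1.        ]]), 'xyz': array([ 1.25939107, -0.51763218,  1.30912264]), 'attitude': array([[ 0.58494409,  0.66432608, -0.46530772],
       [ 0.81093   , -0.46822972,  0.35093227],
       [ 0.01526256, -0.58260775, -0.81261015]])}
{'intrinsics': array([[445.85264451,   0.        , 277.40164165],
       [  0.        , 445.85264451, 211.3152761 ],
       [  0.        ,   0.        ,   1.        ]]), 'xyz': array([0.52047799, 0.0024269 , 1.38709798]), 'attitude': array([[-0.01956785, -0.99907334,  0.03833493],
       [-0.99980499,  0.0194514 , -0.0034085 ],
       [ 0.00265967, -0.03839415, -0.99925913]])}
```

View pics/s.png

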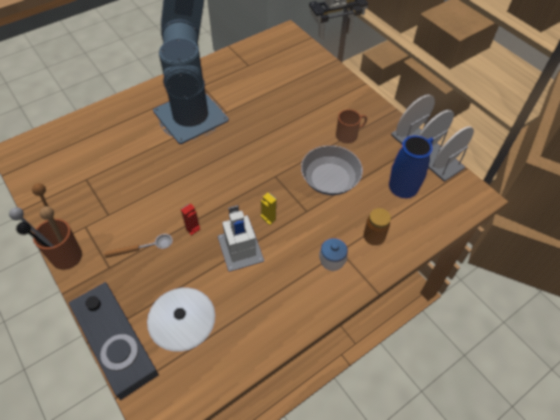

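View pics/t.png

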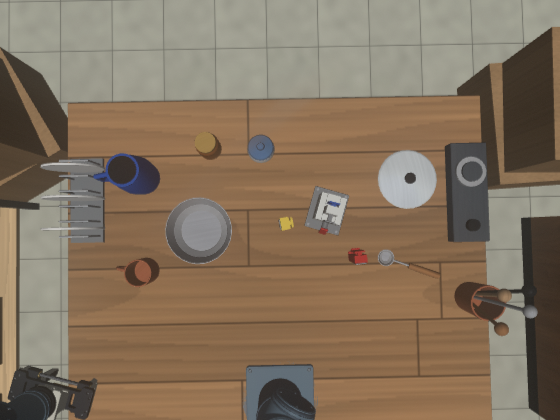

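The meant cartridge is the white one with a blue tab, in the dispenser (top px ~330,206; scene ~238,225). The look-alikes are red (359,257 top) and yellow (287,224 top), and I'm leaving both alone. Next I'll move above it.

```bash
python3 -m crank '[[[1,-5,-4,-8,0],[1,-10,-8,-12,0],[1,-15,-13,-12,0],[1,-19,-17,-12,0],[1,-23,-21,-12,0]]]'
python3 -m crank '[[[1,-4.2,-4,0,0],[1,-8.4,-8,0,0],[1,-12.6,-12,0,0],[1,-16.8,-16,0,0],[1,-21,-20,0,0]]]'
python3 -m crank '[[[1,-4,-4,0,10],[1,-8,-8,0,20],[1,-12,-12,0,30],[1,-15,-14,0,40],[1,-15,-14,0,50]]]'
python3 -m crank '[[[1,0,0,0,10],[1,0,0,0,20],[1,0,0,0,30],[1,0,0,0,40],[1,0,0,0,42]]]'
python3 - <<'E'
from h import *
s=manip.observe();print(s['tcp_pos'],np.array(s['orientation']).round(3),s['q'])
snap('wrist','w1.png')
for q in ('dispenser','cartridge','tab_pad'): find(q,'wrist')
print(imaging.calibration('wrist'))
E
```

```text
time_s: 1.12
tcp_pos: [0.2948, 0.2977, 0.3371]
orientation: [[-0.963, 0.271, 0.002], [0.271, 0.963, 0.001], [-0.002, 0.001, -1.0]]
contact_force: [1.6, -0.0, -0.3]
opening: 0.0931
time_s: 1.75
tcp_pos: [0.4435, 0.0465, 0.3375]
orientation: [[-0.963, 0.271, 0.003], [0.271, 0.963, 0.001], [-0.003, 0.002, -1.0]]
contact_force: [0.7, 1.0, 0.2]
opening: 0.0932
time_s: 2.38
tcp_pos: [0.551, -0.1316, 0.3363]
orientation: [[-0.403, 0.915, 0.002], [0.915, 0.403, 0.001], [0.001, 0.002, -1.0]]
contact_force: [-0.8, -0.4, 0.8]
opening: 0.0929
time_s: 3.0
tcp_pos: [0.551, -0.1315, 0.3363]
orientation: [[0.313, 0.95, 0.002], [0.95, -0.313, 0.001], [0.002, 0.001, -1.0]]
contact_force: [-0.6, 0.1, -0.4]
opening: 0.0929
[ 0.55098315 -0.13153784  0.33630084] [[ 0.313  0.95   0.002]
 [ 0.95  -0.313  0.001]
 [ 0.002  0.001 -1.   ]] [-24.77587439  13.70337855  73.28374139   0.10479494  92.96312377
  -6.53312662]
wrist landmark dispenser 0.77 [ 5.751e-01 -1.537e-01 -3.000e-04] px [303. 173.]
wrist landmark cartridge 0.79 [ 0.5756 -0.1581  0.0579] px [307. 185.]
wrist landmark cartridge 0.78 [ 0.4385 -0.2368  0.0006] px [229. 257.]
wrist landmark tab_pad 0.92 [ 0.5378 -0.0447  0.0848] px [244. 102.]
wrist landmark tab_pad 0.89 [ 0.5942 -0.1577  0.144 ] px [331. 198.]
wrist landmark tab_pad 0.64 [ 0.453  -0.238   0.0855] px [232. 282.]
{'intrinsics': array([[378.52005864,   0.        , 281.23927983],
       [  0.        , 378.52005864, 212.43616844],
       [  0.        ,   0.        ,   1.        ]]), 'xyz': array([ 0.57579099, -0.054756  ,  0.50222055]), 'attitude': array([[ 0.95015995, -0.29917436, -0.08769708],
       [-0.31175871, -0.910332  , -0.27221712],
       [ 0.00160692,  0.28599014, -0.95823121]])}
```

View pics/w1.png

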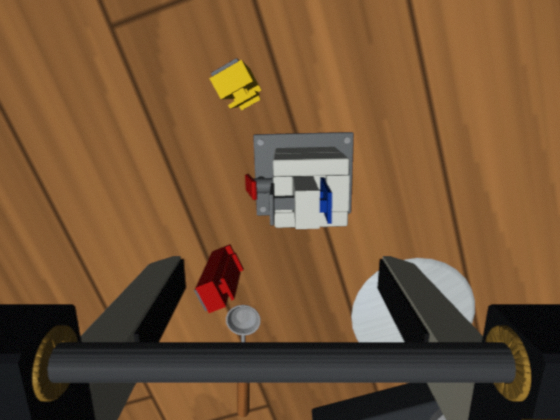

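The wrist view shows the dispenser (base plate 254–353, 132–215) with the white body of the cartridge at ~(305,200) and the blue tab at ~(326,200). Red is at (218,278) and yellow at (235,82). I'll go closer for a measuring crop.

```bash
python3 -m crank '[[[1,-1.8,2,2,-1],[1,-1.8,2,6,-1],[1,-1.8,2,10,-1],[1,-1.8,2,13,-1],[1,-1.8,2,13,-1]]]'
python3 - <<'E'
from h import *
s=manip.observe();print(s['tcp_pos'],np.array(s['orientation']).round(3))
im=snap('wrist','w2.png')
for q in ('dispenser','cartridge','tab_pad'): find(q,'wrist')
cv2.imwrite('pics/w2c.png',cv2.resize(im[140:340,180:440,::-1],None,fx=3,fy=3,interpolation=cv2.INTER_CUBIC)[:600,:780])
print(imaging.calibration('wrist'))
E
```

```text
time_s: 3.82
tcp_pos: [0.5631, -0.154, 0.2039]
orientation: [[0.293, 0.956, -0.003], [0.956, -0.293, 0.004], [0.003, -0.004, -1.0]]
contact_force: [0.2, -0.6, 0.5]
opening: 0.0931
[ 0.56309559 -0.15397211  0.20387858] [[ 0.293  0.956 -0.003]
 [ 0.956 -0.293  0.004]
 [ 0.003 -0.004 -1.   ]]
wrist landmark dispenser 0.84 [ 0.5799 -0.1605  0.0069] px [297. 186.]
wrist landmark cartridge 0.79 [ 0.5777 -0.1579  0.0622] px [295. 197.]
wrist landmark cartridge 0.66 [ 0.5396 -0.0267 -0.0013] px [213.  61.]
wrist landmark cartridge 0.64 [ 0.4397 -0.2386  0.0018] px [193. 288.]
wrist landmark cartridge 0.46 [ 0.5795 -0.1572  0.0063] px [295. 182.]
wrist landmark cartridge 0.37 [ 0.4042 -0.4055  0.002 ] px [215. 414.]
wrist landmark tab_pad 0.78 [ 0.5963 -0.1646  0.1426] px [330. 229.]
wrist landmark tab_pad 0.76 [ 0.5405 -0.0494  0.087 ] px [203.  80.]
wrist landmark tab_pad 0.76 [ 0.4592 -0.2392  0.0884] px [192. 331.]
{'intrinsics': array([[378.52005864,   0.        , 281.23927983],
       [  0.        , 378.52005864, 212.43616844],
       [  0.        ,   0.        ,   1.        ]]), 'xyz': array([ 0.58857958, -0.07769676,  0.37410796]), 'attitude': array([[ 0.95560506, -0.2836008 , -0.07993472],
       [-0.29461005, -0.91514126, -0.27517522],
       [ 0.00488835,  0.28650841, -0.95806526]])}
```

View pics/w2c.png

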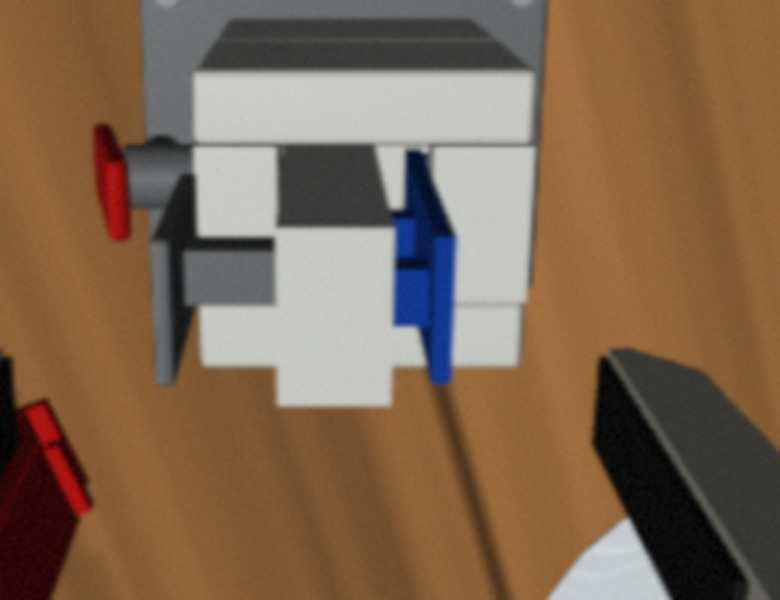

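```bash
cat > px.py <<'E'
from h import *
def ray(u,v,z,n='wrist'):
    c=imaging.calibration(n);K=np.array(c["intrinsics"]);R=np.array(c["attitude"]);o=np.array(c["xyz"])
    d=R@np.linalg.inv(K)@[u,v,1];return o+d*(z-o[2])/d[2]
E
python3 - <<'E'
from px import *
s=manip.observe();t=s['tcp_pos'];R=np.array(s['orientation'])
for nm,cx,cy,z in [('rest hi',151,240,.168),('rest lo',155,382,.168),('tab hi',455,236,.166),('tab lo',451,382,.166),('body L',276,406,.17),('body R',392,406,.17),
  ('rim L',194,143,.11),('rim R',536,146,.11),('rim L2',201,366,.11),('rim R2',520,366,.11)]:
    p=ray(180+cx/3,140+cy/3,z);print(nm,p.round(4),'tool',((p-t)@R*1000).round(1))
print(ray(180+150/3,140+5/3,0),ray(180+545/3,140+5/3,0))
E
```

```text
rest hi [ 0.5423 -0.1326  0.168 ] tool [ 14.7 -29.1  40.1]
rest lo [ 0.5332 -0.1607  0.168 ] tool [-14.8 -29.5  40.1]
tab hi [ 0.5979 -0.1497  0.166 ] tool [14.7 29.1 42.4]
tab lo [ 0.5892 -0.1791  0.166 ] tool [-16.   29.4  42.3]
body L [ 0.5549 -0.1719  0.17  ] tool [-19.2  -5.6  38.2]
body R [ 0.5767 -0.1787  0.17  ] tool [-19.3  17.3  38.3]
rim L [ 0.547  -0.1282  0.11  ] tool [ 20.2 -26.1  98.1]
rim R [ 0.6247 -0.153   0.11  ] tool [19.3 55.4 98.5]
rim L2 [ 0.5302 -0.1833  0.11  ] tool [-37.4 -26.   98.1]
rim R2 [ 0.6072 -0.2073  0.11  ] tool [-37.7  54.6  98.4]
[ 0.53082791 -0.10142149  0.        ] [ 0.65378196 -0.13939772  0.        ]
```

The crop confirms the target. It shows the white body (275–393, 145–405), the blue tab with its outer face at x≈453, and the grey thumb rest with its outer face at x≈153. The jaws are parallel and centred on the 58.5 mm pair. I'll preshape and descend.

```bash
python3 -m crank '[[[0.8,0,0,0,0],[0.8,0,0,1.5,0],[0.8,0,0,3,0],[0.8,0,0,4.5,0],[0.8,0,0,5,0]]]'
python3 -m crank '[[[0.8,0,0,0.8,0],[0.8,0,0,1.6,0],[0.8,0,0,2.4,0],[0.8,0,0,2.4,0],[0.8,0,0,2.4,0]]]'
python3 - <<'E'
from h import *
s=manip.observe();print(s['tcp_pos'],np.array(s['orientation']).round(3),s['contact_force'])
snap('wrist','w3.png')
E
```

```text
time_s: 4.65
tcp_pos: [0.5649, -0.1547, 0.1562]
orientation: [[0.293, 0.956, 0.002], [0.956, -0.293, 0.001], [0.002, 0.001, -1.0]]
contact_force: [0.1, -0.4, -0.4]
opening: 0.0747
time_s: 5.28
tcp_pos: [0.5652, -0.1548, 0.1324]
orientation: [[0.293, 0.956, 0.002], [0.956, -0.293, 0.001], [0.002, 0.002, -1.0]]
contact_force: [-1.1, -0.1, 0.8]
opening: 0.0745
[ 0.5651602  -0.15476248  0.13244421] [[ 0.293  0.956  0.002]
 [ 0.956 -0.293  0.001]
 [ 0.002  0.002 -1.   ]] [-1.11709713 -0.11004985  0.75526848]
```

View pics/w3.png

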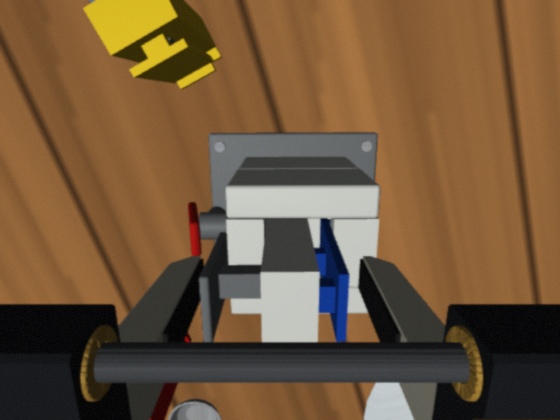

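The view shows the rest (outer face col ~203) nearer the left finger than the tab (col ~346) is to the right one. I'll recentre by about −2 mm and close to near contact, then press with the rest side held fixed.

```bash
python3 -m crank '[[[0.8,0,-0.2,0,0],[0.72,0,-0.2,0,0],[0.66,0,-0.2,0,0],[0.66,0,-0.2,0,0],[0.66,0,-0.2,0,0]]]'
python3 - <<'E'
from px import *
s=manip.observe();R=np.array(s['orientation']);print(s['tcp_pos'],(R.T@s['contact_force']).round(2),s['opening'])
im=snap('wrist');cv2.imwrite('pics/w4.png',cv2.resize(im[220:350,150:400,::-1],None,fx=3.2,fy=3.2,interpolation=cv2.INTER_CUBIC))
E
```

```text
time_s: 5.95
tcp_pos: [0.5633, -0.1542, 0.1325]
orientation: [[0.293, 0.956, 0.002], [0.956, -0.293, 0.001], [0.002, 0.002, -1.0]]
contact_force: [-0.2, -0.3, -0.1]
opening: 0.0611
[ 0.56331566 -0.15423089  0.13254711] [-0.39 -0.11  0.08] 0.06111031561863474
```

View pics/w4.png

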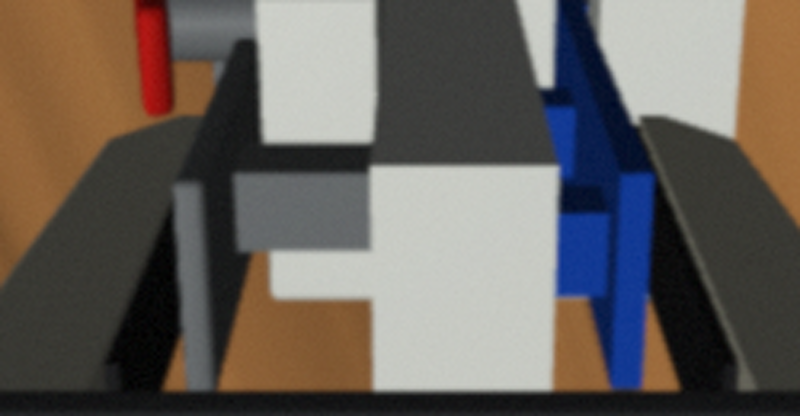

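```bash
python3 -m crank '[[[0.64,0,0,0,0],[0.63,0,-0.04,0,0],[0.62,0,-0.09,0,0],[0.61,0,-0.13,0,0],[0.61,0,-0.13,0,0]]]'
python3 - <<'E'
from h import *
s=manip.observe();R=np.array(s['orientation']);print((R.T@s['contact_force']).round(2),s['opening'])
E
```

```text
time_s: 6.62
tcp_pos: [0.5622, -0.1539, 0.1326]
orientation: [[0.293, 0.956, 0.003], [0.956, -0.293, 0.001], [0.002, 0.002, -1.0]]
contact_force: [0.4, 0.2, -1.1]
opening: 0.0568
[0.31 0.3  1.15] 0.056770970318750925
```

```bash
python3 -m crank '[[[0.60,0,-0.05,0,0],[0.59,0,-0.09,0,0],[0.58,0,-0.14,0,0],[0.58,0,-0.14,0,0],[0.58,0,-0.14,0,0]]]'
python3 - <<'E'
from h import *
s=manip.observe();R=np.array(s['orientation']);print((R.T@s['contact_force']).round(2),s['opening'])
E
```

```text
time_s: 7.25
tcp_pos: [0.5608, -0.1535, 0.1326]
orientation: [[0.293, 0.956, 0.003], [0.956, -0.293, 0.001], [0.002, 0.002, -1.0]]
contact_force: [0.1, 0.2, 0.2]
opening: 0.0542
[ 0.17  0.02 -0.16] 0.0541752511682958
```

```bash
python3 -m crank '[[[0.57,0,-0.05,0,0],[0.56,0,-0.09,0,0],[0.55,0,-0.14,0,0],[0.55,0,-0.14,0,0],[0.55,0,-0.14,0,0]]]'
python3 - <<'E'
from h import *
s=manip.observe();R=np.array(s['orientation']);print((R.T@s['contact_force']).round(2),s['opening'])
im=snap('wrist');cv2.imwrite('pics/w5.png',cv2.resize(im[220:350,150:400,::-1],None,fx=3.2,fy=3.2,interpolation=cv2.INTER_CUBIC))
E
```

```text
time_s: 7.88
tcp_pos: [0.5595, -0.1531, 0.1326]
orientation: [[0.293, 0.956, 0.003], [0.956, -0.293, 0.001], [0.002, 0.002, -1.0]]
contact_force: [0.1, -0.1, -0.1]
opening: 0.0517
[-0.04  0.08  0.14] 0.05169852484176629
```

View pics/w5.png

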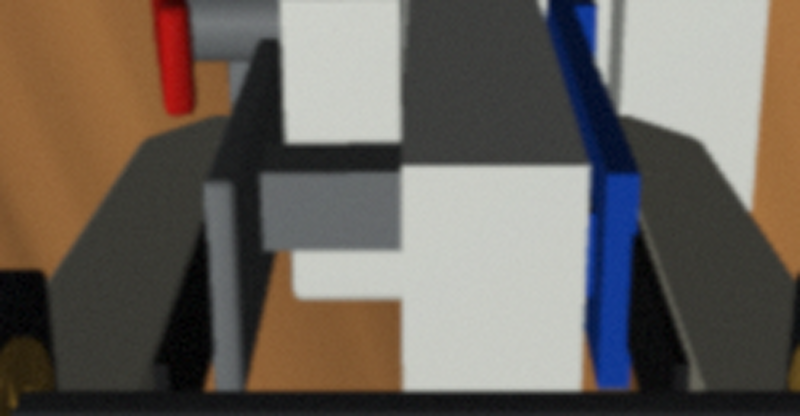

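The tab is now nearly fully in against the body, with no net force. I'll firm up the grip before lifting.

```bash
python3 -m crank '[[[0.54,0,-0.02,0,0],[0.53,0,-0.03,0,0],[0.5,0,-0.03,0,0],[0.5,0,-0.03,0,0]]]'
python3 - <<'E'
from h import *
s=manip.observe();R=np.array(s['orientation']);print((R.T@s['contact_force']).round(2),s['opening'])
E
```

```text
time_s: 8.43
tcp_pos: [0.5587, -0.1529, 0.1328]
orientation: [[0.293, 0.956, 0.002], [0.956, -0.293, 0.001], [0.001, 0.001, -1.0]]
contact_force: [-3.3, 0.9, 5.4]
opening: 0.0475
[-0.11 -3.42 -5.38] 0.04745130662490693
```

```bash
python3 -m crank '[[[0.5,0,-0.05,0,0],[0.5,0,-0.1,-0.02,0],[0.5,0,-0.1,-0.02,0]]]'
python3 - <<'E'
from h import *
s=manip.observe();R=np.array(s['orientation']);print((R.T@s['contact_force']).round(2),s['opening'])
E
```

```text
time_s: 8.8
tcp_pos: [0.5581, -0.1526, 0.1328]
orientation: [[0.293, 0.956, 0.002], [0.956, -0.293, 0.001], [0.002, 0.002, -1.0]]
contact_force: [0.6, -0.1, -1.0]
opening: 0.0476
[0.1  0.56 1.02] 0.04761378004763804
```

Balanced again. I'll lift slowly and watch the force.

```bash
python3 -m crank '[[[0.5,0,0,-0.1,0],[0.5,0,0,-0.2,0],[0.5,0,0,-0.3,0],[0.5,0,0,-0.4,0],[0.5,0,0,-0.4,0]]]'
python3 - <<'E'
from h import *
s=manip.observe();R=np.array(s['orientation']);print((R.T@s['contact_force']).round(2),s['opening'])
im=snap('wrist');cv2.imwrite('pics/w6.png',im[:,:,::-1])
E
```

```text
time_s: 9.43
tcp_pos: [0.5581, -0.1527, 0.1369]
orientation: [[0.293, 0.956, 0.002], [0.956, -0.293, 0.001], [0.002, 0.002, -1.0]]
contact_force: [-0.2, -0.3, -2.2]
opening: 0.0474
[-0.34 -0.06  2.25] 0.04735412555118595
```

View pics/w6.png

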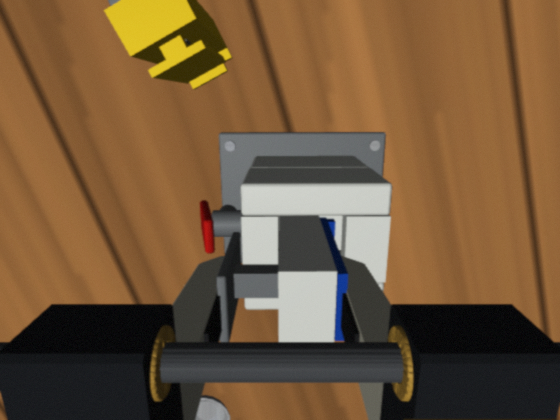

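The cartridge is held square with the tab in, and the force is just its weight (~2 N). I'll keep lifting.

```bash
python3 -m crank '[[[0.5,0,0,-0.2,0],[0.5,0,0,-0.4,0],[0.5,0,0,-0.6,0],[0.5,0,0,-0.8,0],[0.5,0,0,-1,0]]]'
python3 -m crank '[[[0.5,0,0,-0.4,0],[0.5,0,0,-0.8,0],[0.5,0,0,-1.2,0],[0.5,0,0,-1.6,0],[0.5,0,0,-2,0]]]'
python3 -m crank '[[[0.5,0,0,-0.6,0],[0.5,0,0,-1.2,0],[0.5,0,0,-2,0],[0.5,0,0,-3,0],[0.5,0,0,-4,0]]]'
python3 -m crank '[[[0.5,0,0,-1,0],[0.5,0,0,-2,0],[0.5,0,0,-3,0],[0.5,0,0,-4,0],[0.5,0,0,-4,0]]]'
python3 - <<'E'
from h import *
s=manip.observe();R=np.array(s['orientation']);t=np.array(s['tcp_pos']);print((R.T@s['contact_force']).round(2),s['opening'],t)
snap('wrist')
for q in ('cartridge','bowl'): find(q,'wrist')
snap('top');find('bowl','top');find('bowl','top','b')
for g in [(.5212,.2383)]: print((np.array([*g,t[2]])-t)@R*100)
E
```

```text
time_s: 10.1
tcp_pos: [0.5581, -0.1526, 0.1471]
orientation: [[0.293, 0.956, 0.002], [0.956, -0.293, 0.001], [0.002, 0.002, -1.0]]
contact_force: [-0.0, 0.4, -2.2]
opening: 0.0474
time_s: 10.72
tcp_pos: [0.558, -0.1527, 0.1674]
orientation: [[0.293, 0.956, 0.002], [0.956, -0.293, 0.001], [0.002, 0.002, -1.0]]
contact_force: [0.1, -0.3, -1.6]
opening: 0.0478
time_s: 11.35
tcp_pos: [0.558, -0.1528, 0.2082]
orientation: [[0.293, 0.956, 0.003], [0.956, -0.293, 0.001], [0.001, 0.002, -1.0]]
contact_force: [-0.7, 0.1, -2.7]
opening: 0.0477
time_s: 11.98
tcp_pos: [0.5584, -0.153, 0.2493]
orientation: [[0.293, 0.956, 0.004], [0.956, -0.293, -0.0], [0.001, 0.004, -1.0]]
contact_force: [-0.3, -0.7, -2.0]
opening: 0.0474
[-0.77 -0.06  1.97] 0.04739830620797318 [ 0.55839529 -0.15302929  0.24931031]
wrist landmark cartridge 0.91 [ 0.574  -0.1549  0.1741] px [305. 222.]
wrist landmark cartridge 0.78 [ 0.5355 -0.0243 -0.0053] px [223.  64.]
wrist landmark cartridge 0.65 [ 0.4365 -0.2377  0.0012] px [205. 272.]
top landmark bowl 0.93 [ 0.5179  0.2414 -0.0008] px [199. 231.]
top b bowl 0.95 [0.5175 0.2461 0.009 ] px [197. 231.]
top b bowl 0.25 [0.7578 0.0446 0.0671] px [261. 149.]
[ 3.63213638e+01 -1.50325980e+01 -2.32431223e-02]
```

Lifted clear, with the cartridge bottom at about 0.177 m. Next is the carry to the bowl.

```bash
python3 -m crank '[[[0.5,2,-1,0,0],[0.5,6,-2.7,0,0],[0.5,10,-4.6,0,0],[0.5,14,-6.4,0,0],[0.5,18,-8.2,0,0]]]'
python3 -m crank '[[[0.5,4,-1.8,0,0],[0.5,8,-3.6,0,0],[0.5,12,-5.5,0,0],[0.5,15.5,-7.1,0,0],[0.5,18.2,-8.3,0,0]]]'
python3 - <<'E'
from h import *
import time
s=manip.observe()
s=manip.observe();R=np.array(s['orientation']);t=np.array(s['tcp_pos']);print((R.T@s['contact_force']).round(2),s['opening'],t)
snap('wrist','w7.png')
for q in ('cartridge','bowl'): find(q,'wrist')
snap('scene','s7.png')
for q in ('cartridge','bowl'): find(q,'scene')
E
```

```text
time_s: 12.9
tcp_pos: [0.531, 0.0461, 0.2479]
orientation: [[0.293, 0.956, 0.002], [0.956, -0.293, 0.002], [0.002, 0.001, -1.0]]
contact_force: [0.7, 0.4, -1.8]
opening: 0.0477
time_s: 13.52
tcp_pos: [0.5032, 0.2471, 0.2481]
orientation: [[0.291, 0.957, 0.001], [0.957, -0.291, 0.002], [0.003, 0.0, -1.0]]
contact_force: [0.6, -0.2, -2.0]
opening: 0.0481
[-0.01  0.62  1.99] 0.048055342213093 [0.50316952 0.2470976  0.24814658]
wrist landmark cartridge 0.96 [0.5188 0.2447 0.1746] px [306. 224.]
wrist landmark bowl 0.93 [0.5207 0.2332 0.0027] px [300. 183.]
scene landmark cartridge 0.76 [0.5212 0.2351 0.1733] px [336. 143.]
scene landmark cartridge 0.68 [ 0.4336 -0.2357  0.0019] px [194. 228.]
scene landmark cartridge 0.61 [ 0.5346 -0.0309 -0.0027] px [267. 220.]
scene landmark bowl 0.89 [0.5228 0.2341 0.0014] px [331. 178.]
```

View pics/w7.png

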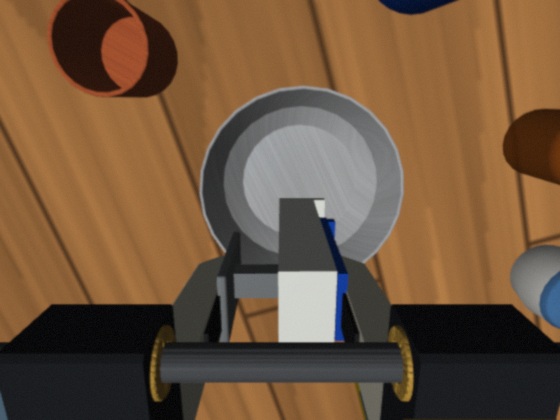

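The cartridge is upright over the bowl (centre ~303,182 in this view), within 1 cm of centre. I'll descend, slowly at the end.

```bash
python3 -m crank '[[[0.5,-0.5,0,3,0],[0.5,-0.5,0,7,0],[0.5,-0.5,0,11,0],[0.5,-0.5,0,14,0],[0.5,-0.5,0,14.8,0]]]'
python3 -m crank '[[[0.5,0,0,0.6,0],[0.5,0,0,1.1,0],[0.5,0,0,1.5,0],[0.5,0,0,1.8,0],[0.5,0,0,1.8,0]]]'
```

```text
time_s: 14.45
tcp_pos: [0.502, 0.2381, 0.0982]
orientation: [[0.295, 0.956, -0.003], [0.956, -0.295, 0.0], [-0.001, -0.003, -1.0]]
contact_force: [0.3, -0.6, -2.3]
opening: 0.0478
time_s: 15.08
tcp_pos: [0.5019, 0.2382, 0.0803]
orientation: [[0.294, 0.956, -0.003], [0.956, -0.294, 0.0], [-0.001, -0.003, -1.0]]
contact_force: [-0.2, 0.5, -2.7]
opening: 0.0474
```

```bash
python3 -m crank '[[[0.5,0,0,0.1,0],[0.5,0,0,0.2,0],[0.5,0,0,0.25,0],[0.5,0,0,0.25,0]]]'
```

```text
time_s: 15.58
tcp_pos: [0.5019, 0.2382, 0.0777]
orientation: [[0.294, 0.956, -0.003], [0.956, -0.294, 0.0], [-0.001, -0.003, -1.0]]
contact_force: [-0.0, -0.3, -1.0]
opening: 0.0476
```

```bash
python3 -m crank '[[[0.5,0,0,0.05,0],[0.5,0,0,0.1,0],[0.5,0,0,0.1,0]]]'
```

```text
time_s: 15.95
tcp_pos: [0.5019, 0.2382, 0.077]
orientation: [[0.294, 0.956, -0.002], [0.956, -0.294, 0.0], [-0.001, -0.002, -1.0]]
contact_force: [-1.1, -1.3, 0.7]
opening: 0.0474
```

Contact with the bowl floor. I'll release gradually with the rest-side finger held in place, then open fully.

```bash
python3 -m crank '[[[0.53,0,0.08,0,0],[0.55,0,0.17,0,0],[0.57,0,0.26,0,0],[0.59,0,0.35,0,0],[0.60,0,0.4,0,0]]]'
python3 -m crank '[[[0.62,0,0.05,0,0],[0.68,0,0.05,0,0],[0.75,0,0.05,0,0],[0.8,0,0.05,0,0],[0.8,0,0.05,0,0]]]'
python3 - <<'E'
from h import *
s=manip.observe();print(s['contact_force'],s['opening'])
snap('wrist','w8.png')
for q in ('cartridge','bowl','tab_pad'): find(q,'wrist')
E
```

```text
time_s: 16.58
tcp_pos: [0.5058, 0.237, 0.0769]
orientation: [[0.294, 0.956, -0.003], [0.956, -0.294, 0.0], [-0.001, -0.003, -1.0]]
contact_force: [1.1, 0.9, -1.3]
opening: 0.0557
time_s: 17.2
tcp_pos: [0.5064, 0.2369, 0.077]
orientation: [[0.294, 0.956, -0.002], [0.956, -0.294, 0.0], [-0.0, -0.002, -1.0]]
contact_force: [-0.0, 0.3, 0.1]
opening: 0.0744
[-0.0403888   0.30644963  0.10487585] 0.07440275830482548
wrist landmark cartridge 0.71 [0.5201 0.2336 0.0032] px [303. 224.]
wrist landmark bowl 0.42 [ 0.4021  0.4111 -0.0035] px [22.  0.]
wrist landmark tab_pad 0.95 [0.5361 0.2328 0.0825] px [346. 270.]
```

View pics/w8.png

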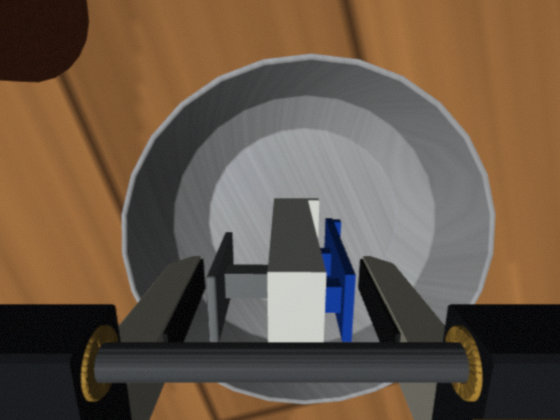

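Released and standing free, with the tab sprung back. I'll retreat straight up.

```bash
python3 -m crank '[[[0.85,0,0,-1,0],[0.85,0,0,-3,0],[0.85,0,0,-7,0],[0.85,0,0,-12,0],[0.85,0,0,-16,0]]]'
python3 -m crank '[[[1,0,0,-2,0],[1,0,0,-4,0],[1,0,0,-4,0]]]'
python3 - <<'E'
from h import *
im=snap('wrist')
for q in ('cartridge','bowl','tab_pad'): find(q,'wrist')
im2=snap('scene')
for q in ('cartridge','bowl','tab_pad'): find(q,'scene')
cv2.imwrite('pics/f.png',np.hstack([im[60:360,80:480],im2[120:420:1,100:500]])[:,:,::-1])
print(manip.observe()['contact_force'],manip.observe()['time_s'])
E
```

```text
time_s: 18.02
tcp_pos: [0.507, 0.2369, 0.2398]
orientation: [[0.294, 0.956, -0.0], [0.956, -0.294, 0.001], [0.001, -0.0, -1.0]]
contact_force: [-0.1, -0.2, 0.5]
opening: 0.079
time_s: 18.4
tcp_pos: [0.5079, 0.2371, 0.2822]
orientation: [[0.294, 0.956, 0.004], [0.956, -0.294, 0.002], [0.003, 0.003, -1.0]]
contact_force: [-1.4, 0.6, -0.1]
opening: 0.0929
wrist landmark cartridge 0.78 [ 0.5335 -0.0243 -0.0063] px [355. 342.]
wrist landmark cartridge 0.67 [5.158e-01 2.338e-01 2.000e-04] px [289. 170.]
wrist landmark bowl 0.61 [ 0.5158  0.233  -0.0034] px [290. 170.]
wrist landmark tab_pad 0.86 [0.5351 0.2276 0.081 ] px [312. 185.]
wrist landmark tab_pad 0.74 [ 0.5335 -0.0465  0.0819] px [375. 403.]
scene landmark cartridge 0.97 [ 0.4369 -0.2359  0.0011] px [194. 229.]
scene landmark cartridge 0.79 [ 0.5336 -0.0302 -0.0008] px [267. 219.]
scene landmark cartridge 0.56 [0.5206 0.2292 0.0011] px [329. 179.]
scene landmark bowl 0.76 [5.20e-01 2.37e-01 3.00e-04] px [331. 178.]
scene landmark tab_pad 0.72 [ 0.4503 -0.2364  0.0831] px [193. 218.]
scene landmark tab_pad 0.7 [ 0.5375 -0.0467  0.0776] px [263. 208.]
scene landmark tab_pad 0.46 [0.535  0.2317 0.0817] px [335. 165.]
scene landmark tab_pad 0.33 [ 0.6654 -0.409  -0.0055] px [182. 318.]
[0.11051274 0.1764268  0.8920866 ] 18.8
```

View pics/f.png

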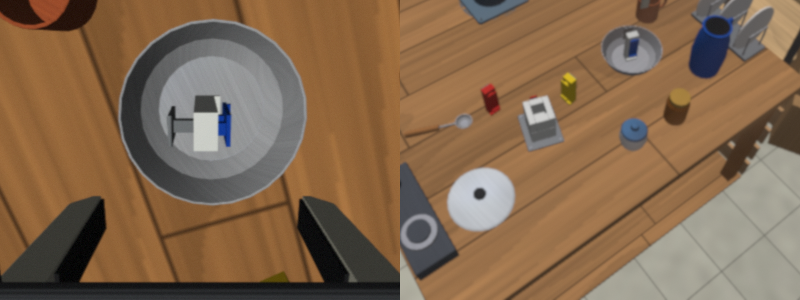

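The cartridge stands upright mid-bowl (left panel ~205,122; right ~632,45). The dispenser is empty and the rest of the scene is unchanged.

```bash
python3 -c "
from bench import manip
print(manip.job_done())"
```

```text
the job is handed in; nothing more can be done
None
```

I pinched the blue tab in against the thumb rest, lifted the white cartridge out of the dispenser, set it upright in the steel bowl and let go. The job was handed in after about 19 s of robot time, and no verdict was reported.

- **Pinch:** I closed the jaws in small steps with the rest-side finger held still. The wrist force stayed near zero until the tab bottomed out. There it briefly read about 3.4 N sideways and 5.4 N vertically, slightly over the 5 N strain figure in total and well under the 20 N limit. I recentred before lifting.
- **Lift:** The wrist force was only the cartridge's weight, about 2 N.
- **Set-down:** Contact with the bowl floor was a few newtons at most.
- **Last checks:** The cartridge is upright with its tab sprung back, about 1–8 mm from the bowl's centre depending on the camera. The arm is clear and touching nothing. The bowl is level and unmoved within measurement error. The bystanders and the red and yellow look-alikes look unmoved in the picture; I did not measure the bystanders.
- **Disagreement:** The fully pinched width was 47.4 mm, where the images had suggested about 51.5 mm. The estimate from the pictures was a few millimetres too wide, with no effect on the outcome.

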